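# Change over the rod caddy from red to blue

## Task

The job with the rods from the red tube is finished and the blue ones are wanted next. First fold the front flap of the rod caddy right down, then press the red tube's cap shut until it snaps, and only then flick the blue tube's cap fully open. The yellow cap stays shut, all tubes stay seated in the caddy, and the chisel and the oil can beside it are left alone.

Things in the scene. Friction and masses are not known exactly. Their poses are not given: they have to be found in the camera images.
- caddy: Grey sheet-steel case fixed to the worktop, 140 (x) x 215 (y) x 150 mm high, open on top, its front a flap. Origin: centre of underside; x points from flap to back, y left, z up. Three tubes stand at x = +35 mm, y = -62, 0, +62 mm, 4 mm above the underside; rims at 154 mm. Before them is a free well: with the flap up, 55 mm lie free between it and the cap tabs' tips; two rods lie on its floor.
- flap (a joint): Front flap, hinged along its foot at caddy x = -72, z = 7.5 mm; 0 = upright, shut; grows to 1.53 rad as it folds down toward the front onto the worktop. 0.40 kg, 3 mm thick. Damped friction hinge: it stays put while nearly upright; pulled more than about 0.3 rad forward it sinks to its stop by itself in 1 to 2 s.
- flap_edge (a point): Middle of the flap's top edge (a rolled bead, 8 mm thick, 215 mm long), 151 mm from the hinge; at 0 rad it stands 158 mm above the worktop.
- red_tube: Square white plastic tube with a red band and a red cap, 44 x 44 x 150 mm, 0.55 kg with its rods, loose in its place in the caddy with about 1 mm play each side. Origin: centre of its underside; axes as the caddy's: x points from the cap's tab to its hinge, z up.
- blue_tube: The same with a blue band and a blue cap.
- yellow_tube: The same with a yellow band and a yellow cap.
- red_cap (a joint): Flip cap of the red tube, hinged at the back of the rim; 0 = shut, grows as the tab end swings up and back, stop at 1.75 rad (past upright). 50 x 50 x 12 mm, with a front tab 24 mm wide, 6 mm thick, 22 mm long. Sprung open. Shutting: light to 0.25 rad, then about 7 N on its middle snaps it past a catch (at 0.1 rad); shut, about 2 N under the tab pries it off the catch; it springs open.
- blue_cap (a joint): Flip cap of the blue tube, alike.
- yellow_cap (a joint): Flip cap of the yellow tube, alike.
- red_cap_tab (a point): Tip of the red cap's thumb tab, 71 mm from the hinge axis, at half the tab's thickness (its underside lies 2 mm above the tube's rim when shut). The tab overhangs the tube's front face by 24 mm.
- blue_cap_tab (a point): Tip of the blue cap's thumb tab, alike.
- yellow_cap_tab (a point): Tip of the yellow cap's thumb tab, alike.
- red_cap_hinge (a point): Middle of the red cap's hinge axis (along the tube's y): 25 mm behind the tube's centre line, at rim height, 150 mm above the tube's underside. The shut cap's top lies 12 mm higher.
- blue_cap_hinge (a point): Hinge axis of the blue cap, alike.
- yellow_cap_hinge (a point): Hinge axis of the yellow cap, alike.
- oil_can: Green oil can with a thin spout, 64 x 82 x 151 mm, standing left of the caddy; a bystander. Origin: centre of its underside.
- side_chisel: Cold chisel, black shank and bright tip, 18 x 160 x 16 mm, lying to the left in front of the caddy; a bystander. Origin: centre of its underside.

How it is judged:
By the outcome, as a careful person would: the job done as asked, in the order asked, and still so for the second after the job is handed in, with the robot touching nothing.
It also fails if it takes over 42 s, if anything falls off the work surface, if the arm or the gripper's body presses on something with over 40 N, if the wrist force passes 120 N, or if a joint passes its speed limit or range.

## Robot

A 6-joint arm with a two-finger parallel gripper is mounted at the origin on a cart in front of the work surface, level with it; the furniture and walls round the work are solid. World frame = base frame: x ahead of the robot, y to its left, z up, the work surface at z = 0. Lengths are in m, angles in degrees, forces in N, time in s.
With the tool pointing down it reaches from about 0.35 to 0.85 m from the base axis. Payload 8.1 kg.
Tool frame: the origin (TCP) lies where the fingers leave the gripper's body, on its centre line; the fingertips stand 73 mm ahead of it and the grasp point (between the pads) lies 54 mm ahead of it; z points along the fingers, y is the line along which they close (so a half turn about z gives the same grasp; the last joint's range is limited). The gripper opens to 85 mm and grips with 20 to 120 N. Pads are 22 mm wide; open, the fingers measure 114 mm over their backs; the gripper's body (76 mm by 85 mm) begins 54 mm behind the grasp point. The pads swing forward as they close: fully open they stand 13 mm farther back than shut.
Start: joints at [69.018, 7.471, 85.268, -0, 87.261, -4.893], TCP at [0.166, 0.577, 0.304] pointing down, gripper open.
Joint ranges: [-169.43, 169.43], [-51.17, 129.36], [1.28, 143.12], [-76.62, 256.62], [0, 156.53], [-152.29, 152.29]. Speed limits (degrees/s): [136.94, 136.94, 159.86, 180, 180, 180].

## Interface

Orientations are given as a 3x3 rotation matrix whose columns are the frame's x, y, z axes.
In Python, from plant import ctrl gives the robot as it stands. The module is installed in compiled form; this text tells all that it offers.
- The arm moves only by the shell command python3 -m handwheel 'ROWS' [FORCE]. ROWS is JSON, a list of rows, each a list of 7 numbers: the shift along the world's x, y, z in m, then the turn, a rotation vector about the world's x, y, z in degrees, then the opening, from -1 (shut) to 1 (fully open). A call has 1 to 12 rows; each row shifts and turns the commanded pose from where the row before left it; what a row does not reach is not made up. A row lasts 1/12 s, in which the tool goes at most 41.7 mm and 7.16 degrees, less where a joint would pass 70% of its speed; a pose out of reach is approached as far as the arm can. A call is refused whole if a number of a shift passes 0.0417 or a number of a turn 7.16, either way. A call with a gripper value outside its range is refused whole. The fingers move at their own pace and stop on an object; FORCE is the grip in N (left out, the last holds). Time passes only in rows, so rows that do not move let the fingers close. It gives the time, the measured TCP pose, the force, the opening and the grip force at its end, in the units of the state.
- ctrl.observe(): the state, without advancing time (a new reading comes with each control period).
- ctrl.read_camera(name): name is "scene" or "top"; returns a dict with "img" (384x512x3 uint8, red, green, blue), "z_map" (384x512 float32, m along the optical axis (not along the pixel's ray), 0 where there is no reading), "fov_y" (degrees; the focal length in pixels is half the picture's height over the tangent of half this angle, whatever the lens; pixels are square), "cx", "cy" (the principal point, pixels), "dist_coeffs" ([k1, k2, p1, p2, k3] as OpenCV has them; the pictures are not rectified), "world_to_cam" (4x4, takes a point from world to camera coordinates). Camera axes: x right, y down, z forward; pixel columns grow to the right and rows downward; lengths in m; the calibration is good to about 2 mm. A picture is of the moment at which its call begins.
- ctrl.sign_off(): hands the job in; it is judged then, once.
Trained networks look in the newest picture that a camera, given by its name, has taken for a name from the list of things; names that differ only in an ending like _2 or _b are one class to them, and where a whole thing is asked for, a point or a joint stands for the part that bears it (a point fixed in the world has none). Each returns a list of dicts, best first, with "conf" (0 to 1); they miss things now and then, are a little off and sometimes report something else, mostly with a low value. They report only what shows in the picture. A call takes as long as a camera call.
- ctrl.search_frame(camera, thing): "at" ([x, y, z] in m, in the coordinates of the camera as it stood for that picture, good to about 4 mm: the middle of the surface that is visible of it).
The state is a dict: "time": time; "q": joint angles; "qvel": joint speeds; "joint_torque": joint torques, N m; "tool_pos": TCP position; "tcp_rot": TCP orientation; "wrist_force": force on the tool from outside, world axes, zero at the start; "torque": the same for the moment, N m; "width": finger opening in m; "grip_force": force on a finger pad.
Only numpy, scipy, OpenCV 4.12 (cv2) and the standard library are available. Lean on these libraries where they do the work, as an engineer would, in place of code of your own. Each camera call takes 0.05 s, during which the arm holds its last target. There are 200 camera calls.

## Working session

There is one attempt and no reset: what is moved stays moved. The work goes in short steps, Python scripts to look and compute and a shell command to move; the robot and the scene stay as the last step left them, time stands still between calls to the robot, and variables do not carry over. Pictures are saved under pics/ and viewed, at most 10 in all, crops included, and the job is handed in when it is done.

```bash
mkdir -p pics; cat > h.py <<'E'
import numpy as np,cv2
from plant import ctrl
def cam(n,save=None):
    c=ctrl.read_camera(n)
    if save: cv2.imwrite('pics/'+save,c['img'][:,:,::-1])
    return c
def w(c,p):
    return (np.linalg.inv(c['world_to_cam'])@np.r_[p,1])[:3]
def find(c,n,things):
    for t in things:
        r=ctrl.search_frame(n,t)[:2]
        print(n,t,[(round(d['conf'],2),w(c,d['at']).round(3).tolist()) for d in r])
def pts(c):
    K=K_(c);h,wd=c['z_map'].shape
    u,v=np.meshgrid(np.arange(wd),np.arange(h))
    p=cv2.undistortPoints(np.stack([u,v],-1).reshape(-1,1,2).astype(np.float64),K,np.array(c['dist_coeffs'])).reshape(h,wd,2)
    z=c['z_map'];P=np.stack([p[...,0]*z,p[...,1]*z,z,np.ones_like(z)],-1)
    return (P@np.linalg.inv(c['world_to_cam']).T)[...,:3]
def K_(c):
    f=c['img'].shape[0]/2/np.tan(np.radians(c['fov_y']/2))
    return np.array([[f,0,c['cx']],[0,f,c['cy']],[0,0,1.]])
E
python3 - <<'E'
from h import *
T=['caddy','flap','flap_edge','red_tube','blue_tube','yellow_tube','red_cap','blue_cap','yellow_cap','red_cap_tab','blue_cap_tab','yellow_cap_tab','red_cap_hinge','blue_cap_hinge','yellow_cap_hinge','oil_can','side_chisel']
for n in('scene','top'):
    c=cam(n,n+'0.png'); find(c,n,T)
    print(np.linalg.inv(c['world_to_cam'])[:3].round(3).tolist())
print(ctrl.observe())
E
```

```text
scene caddy [(0.61, [0.537, 0.197, 0.059]), (0.59, [0.488, -0.227, 0.046])]
scene flap [(0.9, [0.433, -0.238, 0.158])]
scene flap_edge [(0.94, [0.431, -0.237, 0.157])]
scene red_tube [(0.71, [0.556, -0.159, 0.152]), (0.38, [0.545, -0.287, 0.165])]
scene blue_tube [(0.72, [0.539, -0.222, 0.17])]
scene yellow_tube [(0.68, [0.543, -0.286, 0.164])]
scene red_cap [(0.84, [0.571, -0.162, 0.196])]
scene blue_cap [(0.85, [0.537, -0.223, 0.17])]
scene yellow_cap [(0.8, [0.544, -0.281, 0.164])]
scene red_cap_tab [(0.88, [0.57, -0.164, 0.198]), (0.67, [0.557, -0.16, 0.155])]
scene blue_cap_tab [(0.83, [0.546, -0.221, 0.166])]
scene yellow_cap_tab [(0.72, [0.547, -0.283, 0.163]), (0.37, [0.43, -0.239, 0.157])]
scene red_cap_hinge [(0.73, [0.551, -0.164, 0.155])]
scene blue_cap_hinge [(0.78, [0.539, -0.227, 0.165])]
scene yellow_cap_hinge [(0.75, [0.543, -0.287, 0.165])]
scene oil_can [(0.89, [0.537, 0.195, 0.06])]
scene side_chisel [(0.68, [0.419, 0.169, 0.015])]
[[0.981, -0.17, 0.098, 0.446], [-0.196, -0.861, 0.469, -0.425], [0.005, -0.479, -0.878, 0.887]]
top caddy [(0.84, [0.475, -0.226, 0.06
[... 1143 characters left out ...]
,
        8.72632039e+01, -4.89489176e+00]), 'qvel': array([ 0.03280488,  0.0351157 ,  0.0333018 ,  0.09246641, -0.05104502,
       -0.08188152]), 'joint_torque': array([ 5.01113063e-04, -5.69298363e+01, -5.00852787e+01, -1.69394498e-04,
        1.09516550e-03,  2.25661580e-05]), 'tool_pos': array([0.16625473, 0.57650812, 0.30388427]), 'tcp_rot': array([[-9.60839670e-01,  2.77104904e-01, -3.54427746e-05],
       [ 2.77104905e-01,  9.60839669e-01, -3.96064215e-05],
       [ 2.30796902e-05, -4.78767876e-05, -9.99999999e-01]]), 'wrist_force': array([ 0.39263428, -0.0992968 ,  0.44968863]), 'torque': array([ 0.0159054 , -0.02190907, -0.0416477 ]), 'grip_force': 0.0, 'width': 0.08540280715810362}
```

View pics/scene0.png

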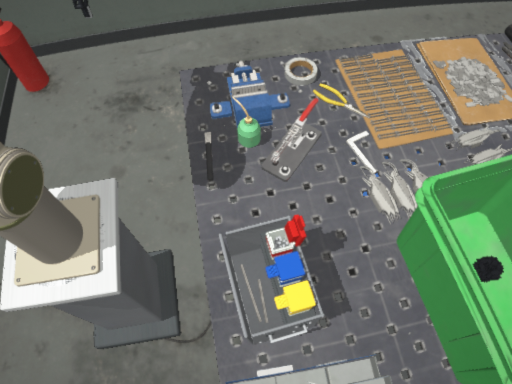

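View pics/top0.png

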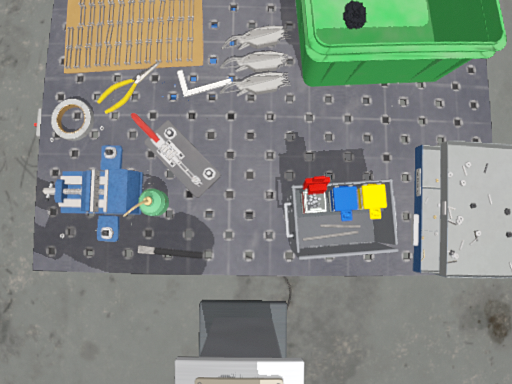

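```bash
python3 - <<'E'
from h import *
for n in('scene','top'):
    c=cam(n);P=pts(c);x,y,z=P[...,0],P[...,1],P[...,2];ok=(c['z_map']>0)
    m=ok&(x>.38)&(x<.47)&(y>-.40)&(y<-.08)&(z>.145)&(z<.17)
    q=P[m]; print(n,len(q))
    if len(q)>20:
        print('edge y',np.percentile(q[:,1],[1,50,99]).round(4),'fit x(y)',np.polyfit(q[:,1],q[:,0],1).round(4),'z',np.percentile(q[:,2],[5,50,95]).round(4),'x',np.percentile(q[:,0],[3,50,97]).round(4))
    m=ok&(x>.45)&(x<.64)&(y>-.40)&(y<-.05)&(z>.155)&(z<.185)
    im=c['img'].astype(int)
    r,g,b=im[...,0],im[...,1],im[...,2]
    for nm,mm in(('blue',(b>r+50)),('yellow',(r>b+60)&(g>b+50)),('red',(r>g+60)&(r>b+60))):
        q=P[ok&(x>.4)&(x<.68)&(y>-.40)&(y<-.05)&(z>.12)&mm]
        if len(q): print(nm,len(q),[np.percentile(q[:,i],[2,50,98]).round(4).tolist() for i in range(3)])
    q=P[ok&(x>.35)&(x<.72)&(y>-.42)&(y<-.03)&(z>.19)]
    print('high',len(q),[np.percentile(q[:,i],[2,50,98]).round(3).tolist() for i in range(3)] if len(q) else '')
    q=P[ok&(z>.2)]
    print('vhigh',len(q),[np.percentile(q[:,i],[2,50,98]).round(3).tolist() for i in range(3)] if len(q) else '')
E
```

```text
scene 541
edge y [-0.3355 -0.2387 -0.12  ] fit x(y) [-0.0442  0.4231] z [0.1516 0.1572 0.1599] x [0.4194 0.4309 0.4652]
blue 826 [[0.5012, 0.5392, 0.5688], [-0.2447, -0.2241, -0.1977], [0.1274, 0.1657, 0.169]]
yellow 901 [[0.506, 0.5443, 0.5752], [-0.3059, -0.2847, -0.2585], [0.1298, 0.1656, 0.1685]]
red 504 [[0.5273, 0.5692, 0.5829], [-0.1826, -0.1642, -0.1347], [0.129, 0.1953, 0.2234]]
high 331 [[0.557, 0.573, 0.584], [-0.18, -0.159, -0.135], [0.191, 0.198, 0.224]]
vhigh 10025 [[0.019, 0.832, 1.021], [-0.493, -0.141, 0.503], [0.204, 0.26, 0.374]]
top 474
edge y [-0.3366 -0.225  -0.1189] fit x(y) [-0.0401  0.4222] z [0.1505 0.1563 0.1593] x [0.4186 0.4276 0.464 ]
blue 735 [[0.4983, 0.5377, 0.5676], [-0.244, -0.22, -0.1965], [0.1273, 0.1645, 0.1681]]
yellow 731 [[0.503, 0.5426, 0.5726], [-0.3059, -0.2808, -0.2576], [0.1329, 0.1645, 0.1679]]
red 387 [[0.5507, 0.5675, 0.5806], [-0.1781, -0.1535, -0.131], [0.1677, 0.1961, 0.2228]]
high 305 [[0.555, 0.57, 0.581], [-0.178, -0.155, -0.132], [0.191, 0.198, 0.223]]
vhigh 4990 [[0.579, 0.842, 0.963], [-0.539, -0.339, -0.128], [0.204, 0.256, 0.27]]
```

The scene shows the grey caddy (scene px ~(270,280)) with its flap toward the robot, red cap open (295,230), and blue (290,266) and yellow (297,298) shut. The oil can (248,132) and chisel (209,155) are well to the left. Next I'll fit the caddy's pose.

```bash
python3 - <<'E'
from h import *
from scipy.optimize import minimize
for n in('scene','top'):
    c=cam(n);P=pts(c);x,y,z=P[...,0],P[...,1],P[...,2];ok=(c['z_map']>0)
    m=ok&(x>.40)&(x<.445)&(y>-.325)&(y<-.135)&(z>.152)&(z<.17)
    k=np.polyfit(y[m],x[m],1);print(n,m.sum(),'edge yaw',-np.degrees(np.arctan(k[0])),'x at y=-.22',np.polyval(k,-.22))
    im=c['img'].astype(int);r,g,b=im[...,0],im[...,1],im[...,2]
    for nm,mm in(('blue',(b>r+50)),('yellow',(r>b+60)&(g>b+50))):
        m=ok&(x>.4)&(x<.68)&(y>-.4)&(y<-.05)&(z>.158)&mm
        q=P[m][:,:2]
        def cost(p):
            a=p[2];d=q-p[:2];u=d@[np.cos(a),np.sin(a)];v=d@[-np.sin(a),np.cos(a)]  # origin hinge
            body=np.maximum(np.maximum(np.maximum(u,-u-50e-3),0),np.maximum(abs(v)-.025,0))
            tab=np.maximum(np.maximum(np.maximum(u+.05,-u-.071),0),np.maximum(abs(v)-.012,0))
            return (np.minimum(body,tab)**2).sum()*1e6
        best=min((minimize(cost,[q[:,0].max()-dx,np.median(q[:,1]),a],method='Nelder-Mead',options=dict(xatol=1e-5,fatol=1e-4,maxiter=2000)) for a in(0,.05,.1) for dx in (0,.004)),key=lambda s:s.fun)
        print(nm,len(q),best.x.round(4),best.fun/len(q),'ztop',np.median(z[m]))
E
```

```text
scene 394 edge yaw 4.5278289830301235 x at y=-.22 0.4274628312873565
blue 763 [ 0.5698 -0.2179  0.0844] 0.0017456964038083831 ztop 0.16585678564686857
yellow 833 [ 0.5746 -0.2799  0.0778] 0.0041803690837912905 ztop 0.16581274410747027
top 346 edge yaw 4.191848994738191 x at y=-.22 0.42565035187055367
blue 685 [ 0.5664 -0.2185  0.0901] 0.003285678204812248 ztop 0.1647125582745651
yellow 682 [ 0.5722 -0.2803  0.076 ] 0.007647900602583789 ztop 0.16468697237285318
```

```bash
python3 -m handwheel '[[0.02,-0.035,0,0,0,1.88,-1],[0.02,-0.035,0,0,0,1.88,-1],[0.02,-0.035,0,0,0,1.88,-1],[0.02,-0.035,0,0,0,1.88,-1],[0.02,-0.035,0,0,0,1.88,-1],[0.02,-0.035,0,0,0,1.88,-1],[0.02,-0.035,0,0,0,1.88,-1],[0.02,-0.035,0,0,0,1.88,-1],[0.02,-0.035,0,0,0,1.88,-1],[0.02,-0.035,0,0,0,1.88,-1],[0.02,-0.035,0,0,0,1.88,-1]]' 20
python3 -m handwheel '[[0.0067,-0.035,0,0,0,0,-1],[0.0067,-0.035,0,0,0,0,-1],[0.0067,-0.035,0,0,0,0,-1],[0.0067,-0.035,0,0,0,0,-1],[0.0067,-0.035,0,0,0,0,-1],[0.0067,-0.035,0,0,0,0,-1],[0.0067,-0.035,0,0,0,0,-1],[0.0067,-0.035,0,0,0,0,-1],[0.0067,-0.035,0,0,0,0,-1],[0.0067,-0.035,0,0,0,0,-1],[0.0067,-0.035,0,0,0,0,-1],[0,0,0,0,0,0,-1]]'
```

```text
time: 2.92
tool_pos: [0.3868, 0.1897, 0.3043]
tcp_rot: [[-0.997, -0.082, 0.001], [-0.082, 0.997, 0.0], [-0.001, 0.0, -1.0]]
wrist_force: [1.5, 0.6, 0.5]
width: -0.0004
grip_force: 0.0
time: 3.92
tool_pos: [0.46, -0.1987, 0.3037]
tcp_rot: [[-0.997, -0.076, -0.0], [-0.076, 0.997, -0.002], [0.0, -0.002, -1.0]]
wrist_force: [1.4, 0.2, 0.1]
width: 0.0001
grip_force: 0.0
```

```bash
python3 -m handwheel '[[0,0.0045,-0.035,0,0,0,-1],[0,0,-0.035,0,0,0,-1],[0,0,-0.025,0,0,0,-1],[0,0,-0.012,0,0,0,-1],[0,0,0,0,0,0,-1],[0,0,0,0,0,0,-1]]'
```

```text
time: 4.42
tool_pos: [0.46, -0.1889, 0.1974]
tcp_rot: [[-0.997, -0.08, -0.0], [-0.08, 0.997, 0.0], [0.0, 0.0, -1.0]]
wrist_force: [0.5, -0.4, 1.3]
width: 0.0001
grip_force: 0.0
```

```bash
python3 -m handwheel '[[-0.01,0,0,0,0,0,-1],[-0.01,0,0,0,0,0,-1],[-0.01,0,0,0,0,0,-1],[-0.012,0,0,0,0,0,-1],[-0.012,0,0,0,0,0,-1],[-0.012,0,0,0,0,0,-1],[-0.012,0,0,0,0,0,-1],[-0.012,0,0,0,0,0,-1]]'
```

```text
time: 5.08
tool_pos: [0.3709, -0.1898, 0.2]
tcp_rot: [[-0.997, -0.08, 0.004], [-0.08, 0.997, -0.003], [-0.004, -0.003, -1.0]]
wrist_force: [2.2, -0.0, -2.4]
width: 0.0
grip_force: 1.4
```

```bash
python3 -m handwheel '[[0,0,0.035,0,0,0,-1],[0,0,0.035,0,0,0,-1],[0,0,0.035,0,0,0,-1],[0,0,0.025,0,0,0,-1],[0.035,0.0054,0.01,0,0,0,-1],[0.035,0.0054,0,0,0,0,-1],[0.035,0.0054,0,0,0,0,-1],[0.035,0.0054,0,0,0,0,-1],[0.035,0.0054,0,0,0,0,-1],[0.035,0.0054,0,0,0,0,-1],[0.037,0.0054,0,0,0,0,-1],[0,0,0,0,0,0,-1]]'
python3 - <<'E'
from h import *
c=cam('scene','s1.png');find(c,'scene',['flap_edge','flap','red_cap_tab'])
c=cam('top','t1.png');find(c,'top',['flap_edge','flap'])
P=pts(c);x,y,z=P[...,0],P[...,1],P[...,2]
m=(x>.25)&(x<.45)&(y<-.15)&(y>-.3)&(z>.0)&(c['z_map']>0)
for a in np.arange(.25,.45,.02):
    k=m&(x>=a)&(x<a+.02)
    if k.any(): print(round(a,2),np.percentile(z[k],[10,50,90]).round(3))
print(ctrl.observe()['time'],ctrl.observe()['tool_pos'])
cv2.imwrite('pics/b1.png',np.hstack([cv2.resize(cv2.imread('pics/s1.png')[190:360,180:360],(400,378)),cv2.resize(cv2.imread('pics/t1.png')[120:290,270:420],(380,378))]))
E
```

```text
time: 6.08
tool_pos: [0.6219, -0.1496, 0.3357]
tcp_rot: [[-0.997, -0.082, 0.0], [-0.082, 0.997, 0.001], [-0.001, 0.001, -1.0]]
wrist_force: [-0.4, -0.2, -0.9]
width: 0.0001
grip_force: 0.0
scene flap_edge [(0.82, [0.361, -0.239, 0.011]), (0.66, [0.539, -0.225, 0.169])]
scene flap [(0.77, [0.36, -0.238, 0.012])]
scene red_cap_tab [(0.91, [0.571, -0.163, 0.197])]
top flap_edge [(0.95, [0.405, -0.25, 0.008])]
top flap [(0.96, [0.4, -0.248, 0.012])]
0.33 [0.012 0.014 0.015]
0.35 [0.01  0.012 0.014]
0.37 [0.009 0.011 0.014]
0.39 [0.008 0.01  0.013]
0.41 [0.008 0.01  0.672]
0.43 [0.002 0.01  0.674]
6.4333 [ 0.61637471 -0.15159704  0.33911933]
```

View pics/b1.png

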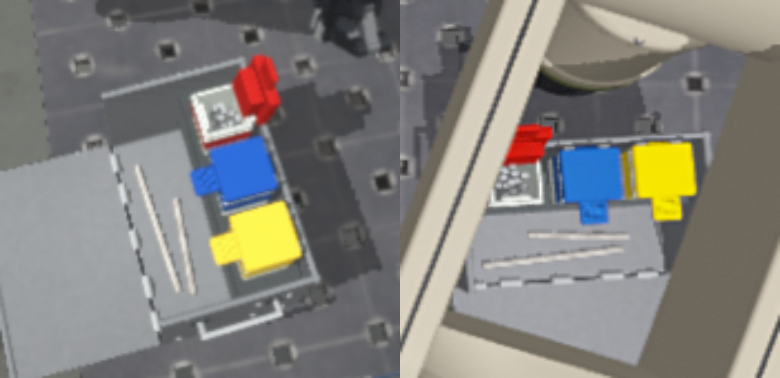

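The flap lies flat (left crop, ~(65,270)), with its edge at 14 mm as expected at the stop. Next is the red cap, pushed from behind.

```bash
python3 -m handwheel '[[0,-0.003,-0.035,0,0,0,-1],[0,0,-0.033,0,0,0,-1],[-0.015,-0.0012,0,0,0,0,-1],[-0.02,-0.0016,0,0,0,0,-1],[-0.02,-0.0016,0,0,0,0,-1],[-0.02,-0.0016,0,0,0,0,-1],[-0.013,-0.001,0,0,0,0,-1],[0,0,0,0,0,0,-1]]'
```

```text
time: 7.1
tool_pos: [0.5268, -0.1617, 0.2702]
tcp_rot: [[-0.997, -0.079, 0.001], [-0.079, 0.997, -0.001], [-0.001, -0.001, -1.0]]
wrist_force: [-1.3, -0.5, -0.2]
width: -0.0
grip_force: 0.2
```

```bash
python3 -m handwheel '[[0,0.002,-0.012,0,0,0,-1],[0,0,-0.012,0,0,0,-1],[0,0,-0.004,0,0,0,-1],[0,0,-0.002,0,0,0,-1],[0,0,-0.002,0,0,0,-1],[0,0,0,0,0,0,-1]]'
```

```text
time: 7.6
tool_pos: [0.53, -0.1592, 0.2381]
tcp_rot: [[-0.997, -0.08, 0.002], [-0.08, 0.997, -0.001], [-0.002, -0.001, -1.0]]
wrist_force: [-2.3, 0.8, 8.7]
width: -0.0002
grip_force: 4.3
```

```bash
python3 -m handwheel '[[0,0,-0.001,0,0,0,-1],[0,0,-0.001,0,0,0,-1],[0,0,0,0,0,0,-1]]'
python3 -m handwheel '[[0,0,0.02,0,0,0,-1],[-0.03,-0.006,0.02,0,0,0,-0.2],[-0.03,-0.028,0.02,0,0,0,0],[-0.01,-0.028,0.02,0,0,0,0],[0,0,0.0,0,0,0,0],[0,0,0,0,0,0,0]]'
python3 - <<'E'
from h import *
c=cam('scene','s2.png');find(c,'scene',['red_cap','blue_cap','blue_cap_tab','red_cap_tab'])
cv2.imwrite('pics/b2.png',cv2.resize(cv2.imread('pics/s2.png')[190:360,180:360],(540,510)))
print(ctrl.observe()['width'],ctrl.observe()['time'])
E
```

```text
time: 7.85
tool_pos: [0.5302, -0.1593, 0.2375]
tcp_rot: [[-0.997, -0.08, 0.003], [-0.08, 0.997, -0.001], [-0.003, -0.001, -1.0]]
wrist_force: [-6.3, 2.0, 17.5]
width: 0.0002
grip_force: 8.4
time: 8.35
tool_pos: [0.462, -0.2202, 0.3147]
tcp_rot: [[-0.997, -0.078, 0.003], [-0.078, 0.997, -0.002], [-0.003, -0.002, -1.0]]
wrist_force: [0.8, 0.1, -0.2]
width: 0.0423
grip_force: 0.0
scene red_cap [(0.88, [0.542, -0.165, 0.167])]
scene blue_cap [(0.87, [0.539, -0.224, 0.168])]
scene blue_cap_tab [(0.74, [0.544, -0.222, 0.167])]
scene red_cap_tab [(0.88, [0.542, -0.163, 0.166]), (0.52, [0.537, -0.227, 0.168])]
0.04275297687356468 8.6
```

View pics/b2.png

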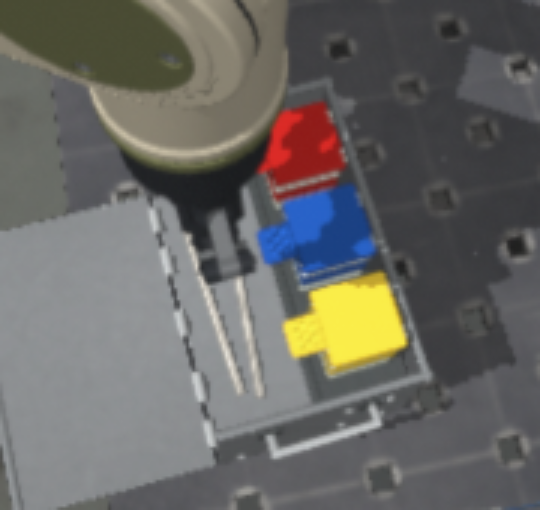

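```bash
python3 -m handwheel '[[0.02,-0.0015,0,0,0,0,0],[0.02,-0.0015,0,0,0,0,0],[0,0,0,0,0,0,0]]'
python3 -m handwheel '[[0,0,-0.035,0,0,0,0],[0,0,-0.025,0,0,0,0],[0,0,-0.02,0,0,0,0],[0,0,-0.015,0,0,0,0],[0,0,-0.008,0,0,0,0],[0,0,0,0,0,0,0],[0,0,0,0,0,0,0]]'
```

```text
time: 8.85
tool_pos: [0.5038, -0.2208, 0.3119]
tcp_rot: [[-0.997, -0.082, -0.0], [-0.082, 0.997, 0.001], [0.0, 0.001, -1.0]]
wrist_force: [1.0, -0.2, -0.9]
width: 0.0432
grip_force: 0.0
time: 9.43
tool_pos: [0.5015, -0.2213, 0.2101]
tcp_rot: [[-0.997, -0.081, -0.001], [-0.081, 0.997, 0.0], [0.001, 0.001, -1.0]]
wrist_force: [0.1, 0.1, 0.2]
width: 0.0428
grip_force: 0.0
```

Lined up at the tab; close gently on it.

```bash
python3 -m handwheel '[[0,-0.0015,0,0,0,0,-0.2],[0,0,0,0,0,0,-0.4],[0,0,0,0,0,0,-0.6],[0,0,0,0,0,0,-0.6],[0,0,0,0,0,0,-0.6]]' 20
```

```text
time: 9.85
tool_pos: [0.5021, -0.2237, 0.2113]
tcp_rot: [[-0.997, -0.08, 0.002], [-0.08, 0.997, -0.001], [-0.002, -0.001, -1.0]]
wrist_force: [0.1, -1.8, 4.5]
width: 0.0236
grip_force: 20.8
```

```bash
python3 -m handwheel '[[0,0,0.004,0,0,0,-0.6],[0,0,0.004,0,0,0,-0.6],[0.001,0,0.004,0,0,0,-0.6],[0.001,0,0.004,0,0,0,-0.6],[0,0,0,0,0,0,-0.6]]'
```

```text
time: 10.27
tool_pos: [0.5041, -0.2234, 0.2274]
tcp_rot: [[-0.997, -0.08, 0.001], [-0.08, 0.997, -0.001], [-0.001, -0.001, -1.0]]
wrist_force: [0.1, -0.3, 0.7]
width: 0.0234
grip_force: 20.6
```

```bash
python3 -m handwheel '[[0,0,0,0,0,0,-0.3],[0,0,0,0,0,0,0],[0,0,0,0,0,0,0],[0,0,0,0,0,0,0],[-0.03,0,0.01,0,0,0,0],[-0.035,0,0.02,0,0,0,0],[-0.02,0,0.03,0,0,0,0],[0,0.03,0.025,0,0,0,0],[0,0.035,0.02,0,0,0,0],[0,0.035,0,0,0,0,0],[0,0.035,0,0,0,0,0],[0,0,0,0,0,0,0]]'
python3 - <<'E'
from h import *
for n in('scene','top'):
    c=cam(n,n+'3.png');find(c,n,['red_cap','blue_cap','yellow_cap','blue_cap_tab','red_tube','blue_tube','yellow_tube','flap_edge'])
    P=pts(c);im=c['img'].astype(int);m=(c['z_map']>0)&(im[...,2]>im[...,0]+50)&(P[...,0]>.4)&(P[...,0]<.68)&(P[...,1]>-.4)&(P[...,1]<-.1)&(P[...,2]>.1)
    q=P[m];print([np.percentile(q[:,i],[2,50,98]).round(4).tolist() for i in range(3)])
cv2.imwrite('pics/b3.png',np.hstack([cv2.resize(cv2.imread('pics/scene3.png')[190:360,180:360],(400,378)),cv2.resize(cv2.imread('pics/top3.png')[120:290,270:420],(380,378))]))
print(ctrl.observe()['tool_pos'],ctrl.observe()['time'])
E
```

```text
time: 11.27
tool_pos: [0.4186, -0.0837, 0.332]
tcp_rot: [[-0.996, -0.084, 0.002], [-0.084, 0.996, 0.002], [-0.002, 0.002, -1.0]]
wrist_force: [0.0, 0.3, 0.1]
width: 0.0423
grip_force: 0.0
scene red_cap [(0.59, [0.532, -0.163, 0.166]), (0.41, [0.561, -0.219, 0.153])]
scene blue_cap [(0.91, [0.571, -0.224, 0.199])]
scene yellow_cap [(0.76, [0.545, -0.282, 0.16])]
scene blue_cap_tab [(0.87, [0.582, -0.222, 0.199])]
scene red_tube [(0.66, [0.535, -0.164, 0.162])]
scene blue_tube [(0.6, [0.562, -0.218, 0.154])]
scene yellow_tube [(0.72, [0.546, -0.287, 0.165])]
scene flap_edge [(0.69, [0.359, -0.242, 0.014])]
[[0.5369, 0.5743, 0.5877], [-0.2426, -0.2229, -0.1945], [0.1257, 0.196, 0.2235]]
top red_cap [(0.98, [0.533, -0.161, 0.164])]
top blue_cap [(0.77, [0.575, -0.214, 0.197])]
top yellow_cap [(0.73, [0.54, -0.283, 0.162]), (0.44, [0.555, -0.216, 0.154])]
top blue_cap_tab [(0.59, [0.57, -0.213, 0.196]), (0.49, [0.532, -0.159, 0.17])]
top red_tube [(0.88, [0.534, -0.155, 0.168])]
top blue_tube [(0.9, [0.559, -0.213, 0.151])]
top yellow_tube [(0.88, [0.54, -0.277, 0.164])]
top flap_edge [(0.56, [0.423, -0.301, 0.005])]
[[0.5276, 0.5706, 0.5854], [-0.2384, -0.2111, -0.1927], [0.1246, 0.195, 0.2222]]
[ 0.41857603 -0.0882594   0.33113415] 12.1667
```

View pics/b3.png

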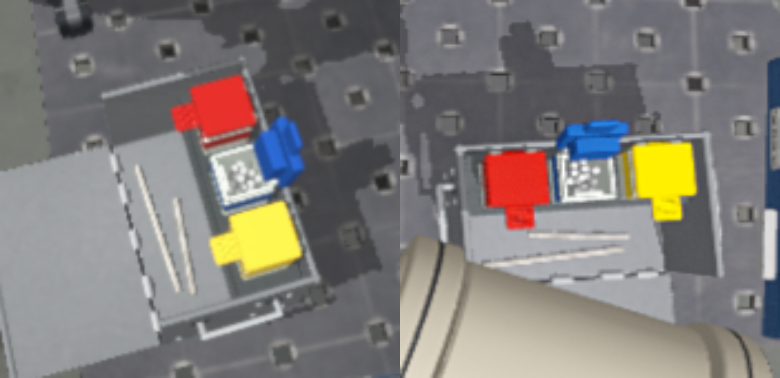

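The picture shows red shut (left crop (220,105)), blue fully open at the same angle red had (280,150), yellow shut, the flap down, and the robot clear.

```bash
python3 -c "
from plant import ctrl
print(ctrl.sign_off())"
```

```text
the job is handed in; nothing more can be done
None
```

The job is handed in at about 12 s of the 42 s allowed: the flap was folded down, then the red cap pressed shut, then the blue cap opened fully. The last pictures show the yellow cap shut and the tubes seated, and the arm never went near the chisel or the oil can.

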